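# Turn the stock tags at the art-room supply station

## Robot

A 6-joint arm with a two-finger parallel gripper is mounted at the origin on the work surface. World frame = base frame: x ahead of the robot, y to its left, z up, the work surface at z = 0. Lengths are in mm, angles in rad, forces in N, time in s.
With the tool pointing down it reaches from about 300 to 875 mm from the base axis. Payload 4.2 kg.
Tool frame: the origin (TCP) lies midway between the tips of the shut fingers; the grasp point (between the pads) lies 19 mm behind it; z points along the fingers, y is the line along which they close (so a half turn about z gives the same grasp; the last joint's range is limited). The gripper opens to 85 mm and grips with 20 to 120 N. Pads are 22 mm wide; open, the fingers measure 114 mm over their backs; the gripper's body (76 mm by 85 mm) begins 54 mm behind the grasp point. The pads swing forward as they close: fully open they stand 13 mm farther back than shut.
Start: joints at [-1.231, 0.32, 1.565, -0, 1.257, -0.02], TCP at [202.454, -538.195, 231.338] pointing down, gripper open.
Joint ranges: [-3.11, 3.11], [-0.84, 2.01], [0.21, 2.61], [-1.34, 4.49], [0.05, 2.63], [-2.56, 2.56]. Speed limits (rad/s): [2.57, 2.57, 3.14, 3.14, 3.14, 3.14].

## Interface

Orientations are given as a rotation vector (axis times angle).
In Python, from cell import r gives the robot as it stands.
- The arm moves only by the shell command python3 -m pendant 'ROWS' [OPENING] [FORCE]. ROWS is JSON, a list of rows, each an object of numbers: "tx", "ty", "tz": the shift along the tool's x, y, z in units of 25 mm (1.0 is 25 mm); "roll": the turn about the tool's z in units of 5 degrees (1.0 is 5 degrees). A call has 1 to 20 rows; each row shifts and turns the commanded pose from where the row before left it, along the tool's axes as they then stand; what a row does not reach is not made up. A row lasts 1/12 s, in which the tool goes at most 41.7 mm and 7.16 degrees, less where a joint would pass 70% of its speed; a pose out of reach is approached as far as the arm can. A call is refused whole if a number of a shift passes 1 or a number of a turn 1, either way. A call with a gripper value outside its range is refused whole. OPENING is the opening, from 0 (shut) to 1 (fully open), set as the call begins (- or left out, the last holds). The fingers move at their own pace and stop on an object; FORCE is the grip in N (left out, the last holds). Time passes only in rows, so rows that do not move let the fingers close. It gives the time, the measured TCP pose, the force, the opening and the grip force at its end, in the units of the state.
- r.get_obs(): the state, without advancing time (a new reading comes with each control period).
- r.camera(name): name is "scene" or "top"; returns the picture (384x512x3 uint8, red, green, blue); there is no depth.
- r.camera_info(name): a dict with "fovy" (degrees; the focal length in pixels is half the picture's height over the tangent of half this angle, whatever the lens; pixels are square), "cx", "cy" (the principal point, pixels), "rvec" (rotation vector, rad) and "tvec" (3), from world to camera coordinates, as OpenCV has them. Camera axes: x right, y down, z forward; pixel columns grow to the right and rows downward; lengths in mm; the calibration is good to about 2 mm. A picture is of the moment at which its call begins. camera_info takes no time and is no camera call.
- r.finish_job(): hands the job in; it is judged then, once.
Trained networks look in the newest picture that a camera, given by its name, has taken for a name from the list of things; names that differ only in an ending like _2 or _b are one class to them, and where a whole thing is asked for, a point or a joint stands for the part that bears it (a point fixed in the world has none). Each returns a list of dicts, best first, with "score" (0 to 1); they miss things now and then, are a little off and sometimes report something else, mostly with a low value. They report only what shows in the picture. A call takes as long as a camera call. They do not tell look-alikes from the thing itself.
- r.outline_of(name, camera): "region" (384x512 bool, what is visible of it) and "point" ([column, row] in pixels, amid what is visible of it).
The state is a dict: "time_s": time; "joints": joint angles; "dq": joint speeds; "tau": joint torques, N m; "eef_pos": TCP position; "ee_rot": TCP orientation; "force": force on the tool from outside, world axes, zero at the start; "moment": the same for the moment, N m; "finger_gap": finger opening in mm; "gripper_force": force on a finger pad.
Only numpy, scipy, OpenCV 4.12 (cv2) and the standard library are available. Lean on these libraries where they do the work, as an engineer would, in place of code of your own. Each camera call takes 0.05 s, during which the arm holds its last target. There are 200 camera calls.

## Task

Bring the stock tags of the art-room supply station up to date: push over the tags that are wrong, so that each full tub has its tag leaning back towards it, solid disc up, and each tub that is not full has its tag leaning forward towards the robot, ring up, every tag resting against its stop. Tip them over gently with a fingertip, without pinching a plate or forcing it, and leave the tubs, the glue bottle, the jar and the foil tray standing where they are.

Things in the scene. Friction and masses are not known exactly. Their poses are not given: they have to be found in the camera images.
- station: Fixed plywood board on the table, 315 x 430 mm, 12 mm thick. Origin at table height below the middle of the line of tag pivots; board from x -72 to +242 mm. x points from tags to tubs (away from the robot), y along the row, z up. Front batten (40 mm deep, top 30 mm high) carries the tags; tubs stand centred 170 mm behind the pivots in bays at y -150, -50, 50, 150 mm. A tag is for the tub straight behind it.
- pivot_a (a point): Tag A: centre of its pivot pin, 44 mm above the table, at any one of the four places of the row. Axes as the station's: x towards its tub, y along the pin, z up. Its aluminium bracket, 68 mm wide along y, has two channel walls sloping up and outwards that end 21 mm above the pin and 18 mm to either side.
- plate_a (a point): Tag A: centre of its stiff white plate, 60 mm wide, 4 mm thick, 30 g; the point turns with the plate. z runs along the plate from pin to free edge (31 mm from here, 66 mm from the pin), y along the pin, x square to the plate. The -x face bears a solid black disc (48 mm), the +x face an open black ring (48 mm).
- tag_a (a joint): Tag A: angle on its pin, rad. 0: leans 30 degrees from upright towards the robot, on its stop, ring face up (free edge 33 mm in front of the pin, 57 mm above it). 0.524: upright. 1.047: leans 30 degrees towards the tub, on its stop, disc face up (edge 33 mm behind). Turns freely, under 1 N at the edge; once well past upright it falls over by its own weight.
- pivot_b (a point): Tag B: centre of its pivot pin, 44 mm above the table, at any one of the four places of the row. Axes as the station's: x towards its tub, y along the pin, z up. Its aluminium bracket, 68 mm wide along y, has two channel walls sloping up and outwards that end 21 mm above the pin and 18 mm to either side.
- plate_b (a point): Tag B: centre of its stiff white plate, 60 mm wide, 4 mm thick, 30 g; the point turns with the plate. z runs along the plate from pin to free edge (31 mm from here, 66 mm from the pin), y along the pin, x square to the plate. The -x face bears a solid black disc (48 mm), the +x face an open black ring (48 mm).
- tag_b (a joint): Tag B: angle on its pin, rad. 0: leans 30 degrees from upright towards the robot, on its stop, ring face up (free edge 33 mm in front of the pin, 57 mm above it). 0.524: upright. 1.047: leans 30 degrees towards the tub, on its stop, disc face up (edge 33 mm behind). Turns freely, under 1 N at the edge; once well past upright it falls over by its own weight.
- pivot_c (a point): Tag C: centre of its pivot pin, 44 mm above the table, at any one of the four places of the row. Axes as the station's: x towards its tub, y along the pin, z up. Its aluminium bracket, 68 mm wide along y, has two channel walls sloping up and outwards that end 21 mm above the pin and 18 mm to either side.
- plate_c (a point): Tag C: centre of its stiff white plate, 60 mm wide, 4 mm thick, 30 g; the point turns with the plate. z runs along the plate from pin to free edge (31 mm from here, 66 mm from the pin), y along the pin, x square to the plate. The -x face bears a solid black disc (48 mm), the +x face an open black ring (48 mm).
- tag_c (a joint): Tag C: angle on its pin, rad. 0: leans 30 degrees from upright towards the robot, on its stop, ring face up (free edge 33 mm in front of the pin, 57 mm above it). 0.524: upright. 1.047: leans 30 degrees towards the tub, on its stop, disc face up (edge 33 mm behind). Turns freely, under 1 N at the edge; once well past upright it falls over by its own weight.
- pivot_d (a point): Tag D: centre of its pivot pin, 44 mm above the table, at any one of the four places of the row. Axes as the station's: x towards its tub, y along the pin, z up. Its aluminium bracket, 68 mm wide along y, has two channel walls sloping up and outwards that end 21 mm above the pin and 18 mm to either side.
- plate_d (a point): Tag D: centre of its stiff white plate, 60 mm wide, 4 mm thick, 30 g; the point turns with the plate. z runs along the plate from pin to free edge (31 mm from here, 66 mm from the pin), y along the pin, x square to the plate. The -x face bears a solid black disc (48 mm), the +x face an open black ring (48 mm).
- tag_d (a joint): Tag D: angle on its pin, rad. 0: leans 30 degrees from upright towards the robot, on its stop, ring face up (free edge 33 mm in front of the pin, 57 mm above it). 0.524: upright. 1.047: leans 30 degrees towards the tub, on its stop, disc face up (edge 33 mm behind). Turns freely, under 1 N at the edge; once well past upright it falls over by its own weight.
- tub_sticks: An open blue plastic tub standing loose in a bay of the station, 106 mm (x) by 84 mm (y), 70 mm high; which bay differs from run to run. Origin at the centre of its underside, 12 mm above the table. FULL: packed with twelve upright glue sticks that stand 86 mm above its underside.
- tub_beads: An open blue plastic tub standing loose in a bay of the station, 106 mm (x) by 84 mm (y), 70 mm high; which bay differs from run to run. Origin at the centre of its underside, 12 mm above the table. FULL: heaped with wooden beads, up to 103 mm above its underside.
- tub_low: An open blue plastic tub standing loose in a bay of the station, 106 mm (x) by 84 mm (y), 70 mm high; which bay differs from run to run. Origin at the centre of its underside, 12 mm above the table. NOT full: a single glue stick lies on its floor.
- tub_empty: An open blue plastic tub standing loose in a bay of the station, 106 mm (x) by 84 mm (y), 70 mm high; which bay differs from run to run. Origin at the centre of its underside, 12 mm above the table. NOT full: nothing in it.
- glue_bottle: Bystander: loose white glue bottle with a red nozzle cap, 57 mm across, 138 mm high, standing on the table past the +y end of the station. Origin at the centre of its underside.
- jar: Bystander: loose glass jar with a steel lid, 64 mm across, 85 mm high, standing on the table in front of the row of tags, on the robot's side. Origin at the centre of its underside.
- foil_tray: Bystander: loose foil tray 200 x 150 mm, 30 mm high, with dark blue paper in it, on the table past the -y end of the station. Origin at the centre of its underside.
Mind the look-alikes: they are no part of the job. Leave any yellow look-alike of the tub_low alone.

How it is judged (in metres and radians):
At the end, for the whole second after the job is handed in: The tags standing before the two full tubs (glue sticks, beads) read more than 0.95 rad (disc up, leaning back) and the tags before the other two less than 0.1 rad (ring up, leaning forward), all at rest (under 0.1 rad/s) ((y of tub_sticks in the frame of pivot_a below -0.05 m or y of tub_sticks in the frame of pivot_a above 0.05 m or value of joint tag_a above 0.95 rad) and (y of tub_beads in the frame of pivot_a below -0.05 m or y of tub_beads in the frame of pivot_a above 0.05 m or value of joint tag_a above 0.95 rad) and (y of tub_low in the frame of pivot_a below -0.05 m or y of tub_low in the frame of pivot_a above 0.05 m or value of joint tag_a below 0.1 rad) and (y of tub_empty in the frame of pivot_a below -0.05 m or y of tub_empty in the frame of pivot_a above 0.05 m or value of joint tag_a below 0.1 rad) and velocity of joint tag_a between -0.1 and 0.1 rad/s and (y of tub_sticks in the frame of pivot_b below -0.05 m or y of tub_sticks in the frame of pivot_b above 0.05 m or value of joint tag_b above 0.95 rad) and (y of tub_beads in the frame of pivot_b below -0.05 m or y of tub_beads in the frame of pivot_b above 0.05 m or value of joint tag_b above 0.95 rad) and (y of tub_low in the frame of pivot_b below -0.05 m or y of tub_low in the frame of pivot_b above 0.05 m or value of joint tag_b below 0.1 rad) and (y of tub_empty in the frame of pivot_b below -0.05 m or y of tub_empty in the frame of pivot_b above 0.05 m or value of joint tag_b below 0.1 rad) and velocity of joint tag_b between -0.1 and 0.1 rad/s and (y of tub_sticks in the frame of pivot_c below -0.05 m or y of tub_sticks in the frame of pivot_c above 0.05 m or value of joint tag_c above 0.95 rad) and (y of tub_beads in the frame of pivot_c below -0.05 m or y of tub_beads in the frame of pivot_c above 0.05 m or value of joint tag_c above 0.95 rad) and (y of tub_low in the frame of pivot_c below -0.05 m or y of tub_low in the frame of pivot_c above 0.05 m or value of joint tag_c below 0.1 rad) and (y of tub_empty in the frame of pivot_c below -0.05 m or y of tub_empty in the frame of pivot_c above 0.05 m or value of joint tag_c below 0.1 rad) and velocity of joint tag_c between -0.1 and 0.1 rad/s and (y of tub_sticks in the frame of pivot_d below -0.05 m or y of tub_sticks in the frame of pivot_d above 0.05 m or value of joint tag_d above 0.95 rad) and (y of tub_beads in the frame of pivot_d below -0.05 m or y of tub_beads in the frame of pivot_d above 0.05 m or value of joint tag_d above 0.95 rad) and (y of tub_low in the frame of pivot_d below -0.05 m or y of tub_low in the frame of pivot_d above 0.05 m or value of joint tag_d below 0.1 rad) and (y of tub_empty in the frame of pivot_d below -0.05 m or y of tub_empty in the frame of pivot_d above 0.05 m or value of joint tag_d below 0.1 rad) and velocity of joint tag_d between -0.1 and 0.1 rad/s); the robot touches nothing.
It fails at once if a tub is lifted or shifted by more than 25 mm (distance of any of tub_sticks, tub_beads, tub_low, tub_empty from where it was at the start of the episode above 0.025 m).
It fails at once if the glue bottle, the jar or the foil tray is lifted or shifted by more than 30 mm, or tipped (distance of any of glue_bottle, jar, foil_tray from where it was at the start of the episode above 0.03 m or angle between any of glue_bottle, jar, foil_tray's own z axis and vertical above 0.4 rad).
It fails at once if a tag plate is gripped between the fingers ((x of the grasp point in the frame of plate_a between -0.005 and 0.005 m and y of the grasp point in the frame of plate_a between -0.034 and 0.034 m and z of the grasp point in the frame of plate_a between -0.035 and 0.029 m and contact force between the fingers and tag_a above 3 N) or (x of the grasp point in the frame of plate_b between -0.005 and 0.005 m and y of the grasp point in the frame of plate_b between -0.034 and 0.034 m and z of the grasp point in the frame of plate_b between -0.035 and 0.029 m and contact force between the fingers and tag_b above 3 N) or (x of the grasp point in the frame of plate_c between -0.005 and 0.005 m and y of the grasp point in the frame of plate_c between -0.034 and 0.034 m and z of the grasp point in the frame of plate_c between -0.035 and 0.029 m and contact force between the fingers and tag_c above 3 N) or (x of the grasp point in the frame of plate_d between -0.005 and 0.005 m and y of the grasp point in the frame of plate_d between -0.034 and 0.034 m and z of the grasp point in the frame of plate_d between -0.035 and 0.029 m and contact force between the fingers and tag_d above 3 N)).
It fails at once if a tag is forced: a finger presses it with more than 20 N (contact force between any of the arm, the fingers and tag_a above 20 N or contact force between any of the arm, the fingers and tag_b above 20 N or contact force between any of the arm, the fingers and tag_c above 20 N or contact force between any of the arm, the fingers and tag_d above 20 N).
It also fails if it takes over 53 s, if anything falls off the work surface, if the arm or the gripper's body presses on something with over 40 N, if the wrist force passes 120 N, or if a joint passes its speed limit or range.

## Working session

There is one attempt and no reset: what is moved stays moved. The work goes in short steps, Python scripts to look and compute and a shell command to move; the robot and the scene stay as the last step left them, time stands still between calls to the robot, and variables do not carry over. Pictures are saved under pics/ and viewed, at most 10 in all, crops included, and the job is handed in when it is done.

```bash
mkdir -p pics; python3 - <<'E'
from cell import r
import cv2,numpy as np
for n in("scene","top"):
    im=r.camera(n); cv2.imwrite(f"pics/{n}0.png",cv2.resize(im[:,:,::-1],(800,600)))
    print(n,r.camera_info(n))
o=r.get_obs(); print(o["time_s"],o["eef_pos"],o["ee_rot"],o["finger_gap"])
E
```

```text
scene {'fovy': 48.20034055881416, 'cx': 249.96384668336626, 'cy': 190.8902759327864, 'rvec': array([ 2.08113916,  1.62215191, -0.49178907]), 'tvec': array([-128.35116726, -405.75781472, 1602.75966593])}
top {'fovy': 54.965600689444436, 'cx': 255.6167264286785, 'cy': 185.9342462585465, 'rvec': array([ 2.02391666, -2.1738564 ,  0.24966617]), 'tvec': array([ 33.68062359, 569.1995386 , 815.52608912])}
0.1 [ 202.32409475 -537.78035579  230.5804508 ] [-3.08937226e+00 -5.61850500e-01  3.92890026e-04] 85.14548376989819
```

View pics/scene0.png

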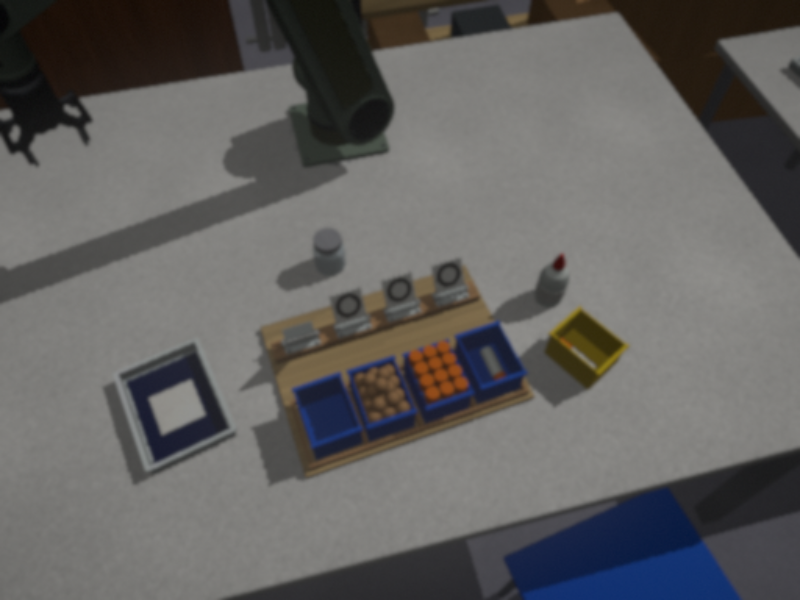

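View pics/top0.png

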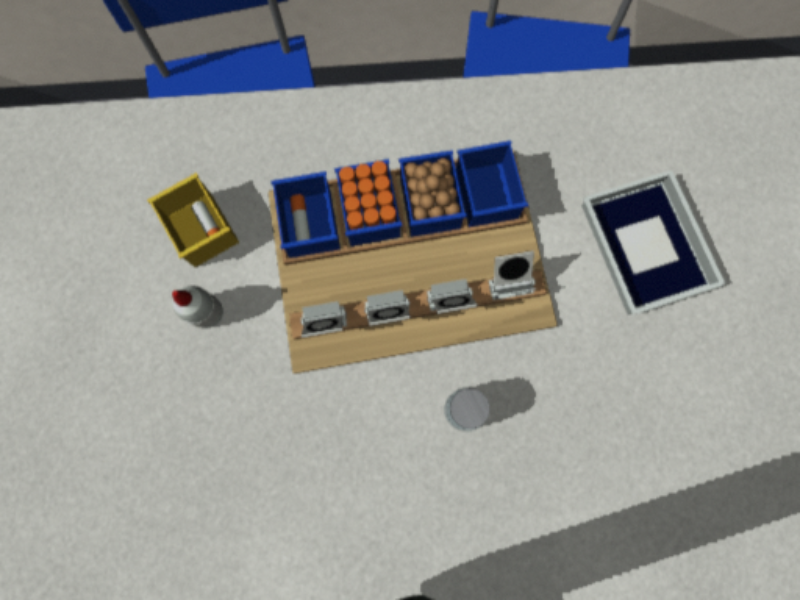

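Top view (800 px scale): the tags, from left (+y) to right (−y), are a ring at (323,320), a ring at (387,308), a ring at (452,297) and a disc at (513,270). The tubs behind them, in the same order, are low (305,213), sticks (368,200), beads (432,188) and empty (491,182). The look-alike is the yellow tub at (193,220), outside the station, and I leave it alone. So three tags are wrong: sticks and beads must be pushed back, and empty pulled forward. Next I fit the station pose.

```bash
cat > h.py <<'E'
from cell import r
import cv2,numpy as np
from scipy.optimize import least_squares
def proj(P,n):
    c=r.camera_info(n); f=192/np.tan(np.radians(c["fovy"]/2))
    K=np.array([[f,0,c["cx"]],[0,f,c["cy"]],[0,0,1]])
    return cv2.projectPoints(np.array(P,float).reshape(-1,1,3),c["rvec"],c["tvec"],K,None)[0][:,0]
def s2w(P,p):
    P=np.array(P,float).reshape(-1,3);c,s=np.cos(p[2]),np.sin(p[2])
    return np.c_[p[0]+c*P[:,0]-s*P[:,1],p[1]+s*P[:,0]+c*P[:,1],P[:,2]]
E
python3 - <<'E'
from h import *
S=[[-72,215,12],[-72,-215,12],[-17,150,74],[-17,50,74],[-17,-50,74],[17.5,-150,75]]
px=np.array([[294,372],[556,325],[323,323],[387,311],[455,299],[514,268]])*.64
f=lambda p:(proj(s2w(S,p),"top")-px).ravel()
q=least_squares(f,[600,0,0],x_scale=[100,100,.1]); print(q.x,q.fun.round(1).reshape(-1,2).tolist()); np.save("st.npy",q.x)
im=r.camera("top")[:,:,::-1]
T=lambda y,s:[[s*33,y-30,101],[s*33,y+30,101]]
ps=s2w([[x,y,12] for x in(-72,242) for y in(-215,215)]+T(150,-1)+T(50,-1)+T(-50,-1)+T(-150,1)+[[x+170,y+b,82] for b in(-150,-50,50,150) for x in(-53,53) for y in(-42,42)],q.x)
x0,y0,k=150,70,3.2
crop=cv2.resize(im[y0:y0+180,x0:x0+245],None,fx=k,fy=k,interpolation=2)[:,:800]
for u,v in proj(ps,"top"): cv2.circle(crop,(int((u+.5-x0)*k),int((v+.5-y0)*k)),3,(0,255,0),1)
cv2.imwrite("pics/fit.png",crop)
for n in("jar","glue_bottle"):
    o=r.outline_of(n,"top"); print(n,[(d["score"],d["point"]) for d in o[:1]])
E
```

```text
[ 5.58971348e+02 -3.62674675e+01  1.03925339e-01] [[-1.2, -0.6], [1.4, -0.6], [-0.2, 0.1], [1.0, 0.5], [-0.8, 0.9], [-0.2, -0.4]]
jar [(0.59, [312.6, 119.3])]
glue_bottle [(0.69, [125.9, 195.3])]
```

View pics/fit.png

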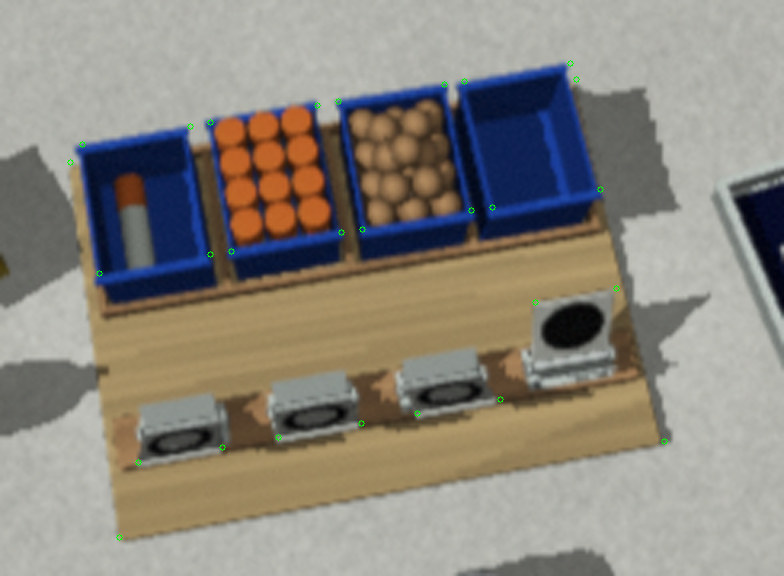

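The fit is good: projected plate edges and board corners land within about 3 px (800 px scale). Only the wanted blue tubs stand in the bays. I'll shut the gripper, align it to the station axes and work out the offsets.

```bash
python3 -m pendant '[{"roll":1},{"roll":1},{"roll":0.95},{},{},{}]' 0
cat > off.py <<'E'
from h import *
import sys
from scipy.spatial.transform import Rotation as R
o=r.get_obs();p=np.load("st.npy");M=R.from_rotvec(o["ee_rot"]).as_matrix();e=np.array(o["eef_pos"])
st=(s2w([0,0,0],[0,0,0])-0)
c,s=np.cos(p[2]),np.sin(p[2]);d=e-[p[0],p[1],0]
print("t",o["time_s"],"tcp in station",np.round([c*d[0]+s*d[1],-s*d[0]+c*d[1],e[2]],1),"tool x yaw-st",round(np.arctan2(M[1,0],M[0,0])-p[2],3),"tilt",M[2,2].round(4),"gap",round(o["finger_gap"],1),"F",np.round(o["force"],1))
a=sys.argv[1:]
for t in zip(*[iter(map(float,a))]*3): print(t,"tool units",(M.T@(s2w([t],p)[0]-e)/25).round(2))
E
python3 off.py 65 -150 150 -65 -50 150 -65 50 150
python3 - <<'E'
from h import *
p=np.load("st.npy");q=least_squares(lambda v:proj(s2w([[v[0],v[1],85]],p),"top")[0]-np.array([467,405])*.64,[-150,-50]);print("jar",q.x)
E
```

```text
t 0.25 tcp in station [-406.7 -462.   230.9] tool x yaw-st 0.256 tilt -1.0 gap 85.3 F [-1.   0.8 -0.5]
(65.0, -150.0, 150.0) tool units [21.41 -7.3   3.24]
(-65.0, -50.0, 150.0) tool units [ 17.4  -12.48   3.25]
(-65.0, 50.0, 150.0) tool units [ 18.41 -16.35   3.25]
jar [-172.55521969  -37.21710088]invalid input at $[0]: expected keys tx, ty, tz, roll
```

```bash
python3 -m pendant '[{"tx":0,"ty":0,"tz":0,"roll":1},{"tx":0,"ty":0,"tz":0,"roll":1},{"tx":0,"ty":0,"tz":0,"roll":0.93},{"tx":0,"ty":0,"tz":0,"roll":0},{"tx":0,"ty":0,"tz":0,"roll":0},{"tx":0,"ty":0,"tz":0,"roll":0}]' 0
python3 -m pendant '[{"tx":0.9,"ty":-0.6,"tz":0,"roll":0},{"tx":0.9,"ty":-0.6,"tz":0,"roll":0},{"tx":0.9,"ty":-0.6,"tz":0,"roll":0},{"tx":0.9,"ty":-0.6,"tz":0,"roll":0},{"tx":0.9,"ty":-0.6,"tz":0,"roll":0},{"tx":0.9,"ty":-0.6,"tz":0,"roll":0},{"tx":0.9,"ty":-0.6,"tz":0,"roll":0},{"tx":0.9,"ty":-0.6,"tz":0,"roll":0},{"tx":0.9,"ty":-0.6,"tz":0,"roll":0},{"tx":0.9,"ty":-0.6,"tz":0,"roll":0},{"tx":0.9,"ty":-0.6,"tz":0,"roll":0},{"tx":0.9,"ty":-0.6,"tz":0,"roll":0},{"tx":0.9,"ty":-0.6,"tz":0,"roll":0},{"tx":0.9,"ty":-0.6,"tz":0,"roll":0},{"tx":0.9,"ty":-0.6,"tz":0,"roll":0},{"tx":0.9,"ty":-0.6,"tz":0,"roll":0},{"tx":0.9,"ty":-0.6,"tz":0,"roll":0},{"tx":0.9,"ty":-0.6,"tz":0,"roll":0},{"tx":0,"ty":0,"tz":0,"roll":0},{"tx":0,"ty":0,"tz":0,"roll":0}]'
python3 off.py 67 -150 150
```

```text
time_s: 0.75
eef_pos: [202.4, -538.2, 231.3]
ee_rot: [-3.137, -0.166, 0.0]
force: [-0.1, 0.6, -0.3]
finger_gap: 12.2
gripper_force: 0.0
time_s: 2.42
eef_pos: [577.9, -226.6, 230.9]
ee_rot: [3.137, 0.169, -0.001]
force: [-0.0, 0.0, 0.1]
finger_gap: -0.1
gripper_force: 0.0
t 2.4167 tcp in station [  -0.9 -191.3  230.9] tool x yaw-st 0.004 tilt -1.0 gap -0.1 F [-0.   0.   0.1]
(67.0, -150.0, 150.0) tool units [ 2.73 -1.64  3.23]
```

```bash
python3 -m pendant '[{"tx":0.91,"ty":-0.55,"tz":0,"roll":0},{"tx":0.91,"ty":-0.55,"tz":0,"roll":0},{"tx":0.91,"ty":-0.54,"tz":0,"roll":0},{"tx":0,"ty":0,"tz":0.8,"roll":0},{"tx":0,"ty":0,"tz":0.8,"roll":0},{"tx":0,"ty":0,"tz":0.8,"roll":0},{"tx":0,"ty":0,"tz":0.8,"roll":0},{"tx":0,"ty":0,"tz":0.8,"roll":0},{"tx":0,"ty":0,"tz":0,"roll":0},{"tx":0,"ty":0,"tz":0,"roll":0}]'
python3 off.py 67 -150 86
python3 - <<'E'
from cell import r
import cv2
cv2.imwrite("pics/near.png",cv2.resize(r.camera("scene")[140:310,150:360,::-1],None,fx=3.5,fy=3.5))
E
```

```text
time_s: 3.25
eef_pos: [639.7, -180.4, 130.7]
ee_rot: [-3.137, -0.163, 0.004]
force: [-0.7, 0.6, 0.6]
finger_gap: -0.3
gripper_force: 0.0
t 3.25 tcp in station [  65.3 -151.7  130.7] tool x yaw-st -0.0 tilt -1.0 gap -0.3 F [-0.7  0.6  0.6]
(67.0, -150.0, 86.0) tool units [ 0.07 -0.07  1.79]
```

View pics/near.png

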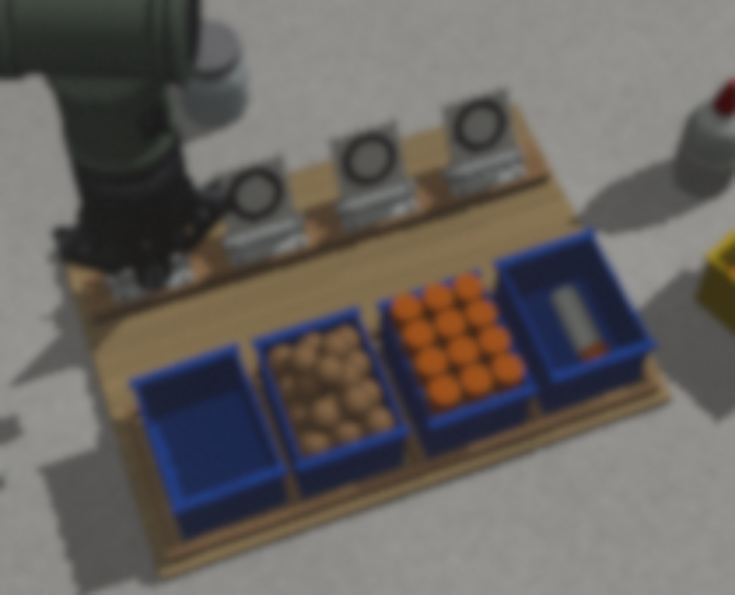

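Shut fingers hover at (150,270) in the crop, between the empty tub and its tag, clear of everything. Descend and sweep toward the robot.

```bash
python3 -m pendant '[{"tx":0,"ty":0,"tz":0.6,"roll":0},{"tx":0,"ty":0,"tz":0.6,"roll":0},{"tx":0,"ty":0,"tz":0.55,"roll":0},{"tx":-0.2,"ty":0,"tz":0,"roll":0},{"tx":-0.2,"ty":0,"tz":0,"roll":0},{"tx":-0.2,"ty":0,"tz":0,"roll":0},{"tx":-0.2,"ty":0,"tz":0,"roll":0},{"tx":-0.2,"ty":0,"tz":0,"roll":0},{"tx":-0.2,"ty":0,"tz":0,"roll":0},{"tx":-0.2,"ty":0,"tz":0,"roll":0},{"tx":-0.2,"ty":0,"tz":0,"roll":0},{"tx":-0.2,"ty":0,"tz":0,"roll":0},{"tx":-0.2,"ty":0,"tz":0,"roll":0},{"tx":-0.2,"ty":0,"tz":0,"roll":0},{"tx":-0.2,"ty":0,"tz":0,"roll":0},{"tx":-0.2,"ty":0,"tz":0,"roll":0},{"tx":-0.2,"ty":0,"tz":0,"roll":0},{"tx":0,"ty":0,"tz":0,"roll":0},{"tx":0,"ty":0,"tz":0,"roll":0}]'
python3 off.py -70 -50 130
python3 - <<'E'
from cell import r
import cv2
a=r.camera("scene")[140:310,150:360,::-1];b=r.camera("top")[70:230,150:395,::-1]
cv2.imwrite("pics/n2.png",cv2.vconcat([cv2.resize(a,(370,300)),cv2.resize(b,(370,290))]))
E
```

```text
time_s: 4.88
eef_pos: [571.0, -187.0, 87.6]
ee_rot: [3.137, 0.163, 0.0]
force: [-0.2, -0.3, 0.5]
finger_gap: 0.1
gripper_force: 0.0
t 4.8833 tcp in station [  -3.6 -151.2   87.6] tool x yaw-st -0.0 tilt -1.0 gap 0.1 F [-0.2 -0.3  0.5]
(-70.0, -50.0, 130.0) tool units [-2.65 -4.05 -1.7 ]
```

View pics/n2.png

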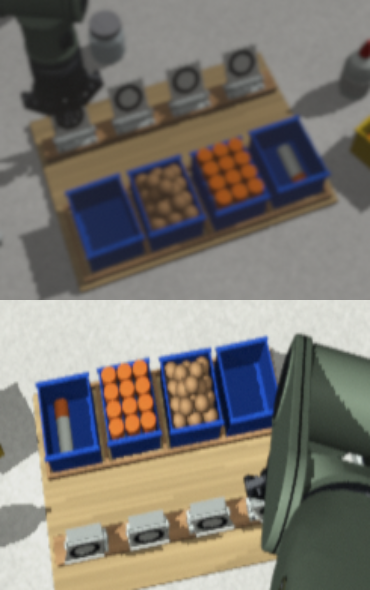

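The ring face of the empty tub's tag now shows at (70,115) beside the finger, so it seems flipped. Up and over to the front of the beads tag, then push it back.

```bash
python3 -m pendant '[{"tx":0,"ty":0,"tz":-0.9,"roll":0},{"tx":0,"ty":0,"tz":-0.9,"roll":0},{"tx":-0.53,"ty":-0.81,"tz":0,"roll":0},{"tx":-0.53,"ty":-0.81,"tz":0,"roll":0},{"tx":-0.53,"ty":-0.81,"tz":0,"roll":0},{"tx":-0.53,"ty":-0.81,"tz":0,"roll":0},{"tx":-0.53,"ty":-0.81,"tz":0,"roll":0},{"tx":0,"ty":0,"tz":0,"roll":0},{"tx":0,"ty":0,"tz":0,"roll":0},{"tx":0,"ty":0,"tz":0.6,"roll":0},{"tx":0,"ty":0,"tz":0.6,"roll":0},{"tx":0,"ty":0,"tz":0.6,"roll":0},{"tx":0,"ty":0,"tz":0,"roll":0},{"tx":0,"ty":0,"tz":0,"roll":0}]'
python3 off.py 4 -50 86
```

```text
time_s: 6.15
eef_pos: [495.3, -93.8, 87.2]
ee_rot: [3.137, 0.163, -0.001]
force: [-0.0, -0.4, -0.9]
finger_gap: -0.2
gripper_force: 0.0
t 6.15 tcp in station [-69.2 -50.6  87.2] tool x yaw-st -0.0 tilt -1.0 gap -0.2 F [-0.  -0.4 -0.9]
(4.0, -50.0, 86.0) tool units [ 2.93 -0.02  0.04]
```

Push back, then rise, go to the front of the sticks tag (−70, +50) and lower.

```bash
python3 -m pendant '[{"tx":0.2,"ty":0,"tz":0,"roll":0},{"tx":0.2,"ty":0,"tz":0,"roll":0},{"tx":0.2,"ty":0,"tz":0,"roll":0},{"tx":0.2,"ty":0,"tz":0,"roll":0},{"tx":0.2,"ty":0,"tz":0,"roll":0},{"tx":0.2,"ty":0,"tz":0,"roll":0},{"tx":0.2,"ty":0,"tz":0,"roll":0},{"tx":0.2,"ty":0,"tz":0,"roll":0},{"tx":0.2,"ty":0,"tz":0,"roll":0},{"tx":0.2,"ty":0,"tz":0,"roll":0},{"tx":0.2,"ty":0,"tz":0,"roll":0},{"tx":0.2,"ty":0,"tz":0,"roll":0},{"tx":0.2,"ty":0,"tz":0,"roll":0},{"tx":0.2,"ty":0,"tz":0,"roll":0},{"tx":0.2,"ty":0,"tz":0,"roll":0},{"tx":0,"ty":0,"tz":0,"roll":0},{"tx":0,"ty":0,"tz":0,"roll":0},{"tx":0,"ty":0,"tz":0,"roll":0}]'
python3 -m pendant '[{"tx":0,"ty":0,"tz":-0.9,"roll":0},{"tx":0,"ty":0,"tz":-0.9,"roll":0},{"tx":-0.6,"ty":-0.8,"tz":0,"roll":0},{"tx":-0.6,"ty":-0.8,"tz":0,"roll":0},{"tx":-0.6,"ty":-0.8,"tz":0,"roll":0},{"tx":-0.6,"ty":-0.8,"tz":0,"roll":0},{"tx":-0.6,"ty":-0.8,"tz":0,"roll":0},{"tx":0,"ty":0,"tz":0,"roll":0},{"tx":0,"ty":0,"tz":0,"roll":0},{"tx":0,"ty":0,"tz":0.6,"roll":0},{"tx":0,"ty":0,"tz":0.6,"roll":0},{"tx":0,"ty":0,"tz":0.6,"roll":0},{"tx":0,"ty":0,"tz":0,"roll":0},{"tx":0,"ty":0,"tz":0,"roll":0}]'
python3 off.py 4 50 86
```

```text
time_s: 7.65
eef_pos: [569.1, -85.4, 87.5]
ee_rot: [-3.137, -0.163, 0.001]
force: [0.4, -0.2, 0.6]
finger_gap: -0.1
gripper_force: 0.0
time_s: 8.82
eef_pos: [484.7, 5.7, 87.2]
ee_rot: [3.137, 0.162, -0.002]
force: [0.1, -1.1, -0.7]
finger_gap: -0.3
gripper_force: 0.0
t 8.8167 tcp in station [-69.5  49.4  87.2] tool x yaw-st -0.001 tilt -1.0 gap -0.3 F [ 0.1 -1.1 -0.7]
(4.0, 50.0, 86.0) tool units [ 2.94 -0.02  0.04]
```

Push, rise, then withdraw toward the robot (−x, z ~200) to clear the view.

```bash
python3 -m pendant '[{"tx":0.2,"ty":0,"tz":0,"roll":0},{"tx":0.2,"ty":0,"tz":0,"roll":0},{"tx":0.2,"ty":0,"tz":0,"roll":0},{"tx":0.2,"ty":0,"tz":0,"roll":0},{"tx":0.2,"ty":0,"tz":0,"roll":0},{"tx":0.2,"ty":0,"tz":0,"roll":0},{"tx":0.2,"ty":0,"tz":0,"roll":0},{"tx":0.2,"ty":0,"tz":0,"roll":0},{"tx":0.2,"ty":0,"tz":0,"roll":0},{"tx":0.2,"ty":0,"tz":0,"roll":0},{"tx":0.2,"ty":0,"tz":0,"roll":0},{"tx":0.2,"ty":0,"tz":0,"roll":0},{"tx":0.2,"ty":0,"tz":0,"roll":0},{"tx":0.2,"ty":0,"tz":0,"roll":0},{"tx":0.2,"ty":0,"tz":0,"roll":0},{"tx":0,"ty":0,"tz":0,"roll":0},{"tx":0,"ty":0,"tz":0,"roll":0},{"tx":0,"ty":0,"tz":0,"roll":0}]'
python3 -m pendant '[{"tx":0,"ty":0,"tz":-0.9,"roll":0},{"tx":0,"ty":0,"tz":-0.9,"roll":0},{"tx":0,"ty":0,"tz":-0.9,"roll":0},{"tx":0,"ty":0,"tz":-0.9,"roll":0},{"tx":0,"ty":0,"tz":-0.9,"roll":0},{"tx":-0.9,"ty":0,"tz":0,"roll":0},{"tx":-0.9,"ty":0,"tz":0,"roll":0},{"tx":-0.9,"ty":0,"tz":0,"roll":0},{"tx":-0.9,"ty":0,"tz":0,"roll":0},{"tx":-0.9,"ty":0,"tz":0,"roll":0},{"tx":-0.9,"ty":0,"tz":0,"roll":0},{"tx":-0.9,"ty":0,"tz":0,"roll":0},{"tx":-0.9,"ty":0,"tz":0,"roll":0},{"tx":-0.9,"ty":0,"tz":0,"roll":0},{"tx":0,"ty":0,"tz":0,"roll":0},{"tx":0,"ty":0,"tz":0,"roll":0},{"tx":0,"ty":0,"tz":0,"roll":0}]'
python3 - <<'E'
from cell import r
import cv2
a=r.camera("scene")[140:310,150:360,::-1];b=r.camera("top")[70:300,90:395,::-1]
cv2.imwrite("pics/n3.png",cv2.hconcat([cv2.resize(a,(400,324)),cv2.resize(b,(400,324))]))
E
```

```text
time_s: 10.32
eef_pos: [558.7, 14.1, 87.4]
ee_rot: [3.137, 0.164, -0.001]
force: [-0.4, -0.5, -0.2]
finger_gap: -0.1
gripper_force: 0.0
time_s: 11.73
eef_pos: [358.2, -7.0, 200.4]
ee_rot: [3.137, 0.163, 0.003]
force: [1.0, 0.2, -0.7]
finger_gap: 0.1
gripper_force: 0.0
```

View pics/n3.png

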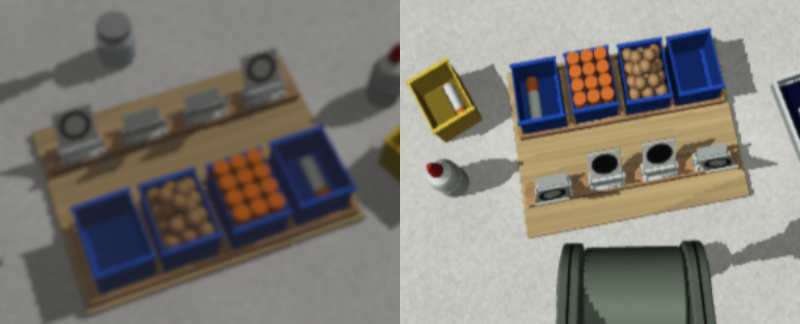

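Discs are up at (605,163) and (659,155) before the sticks and beads tubs. Rings are up at (553,190) and (716,158) before the low and empty tubs. The tubs, bottle and jar look unmoved, and the arm is clear.

```bash
python3 -c "
from cell import r
print(r.finish_job())"
```

```text
the job is handed in; nothing more can be done
None
```

I pushed over the three wrong tags and handed the job in at about 12 s: the last pictures show discs up before the sticks and beads tubs and rings up before the low and empty tubs, with the tubs, glue bottle and jar looking unmoved; the foil tray was mostly outside that last view, and no verdict came back.

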